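Load the carton tray and present the hold-down lever

TASK

Slide the loaded blue tray along the bench into the slotted holder until it is fully home against the end stop, without lifting it and with its four cartons kept upright in their pockets. Then pick up the red cast lever by its balance point and finish while still holding it there, level and still, about 5 cm above the holder's two posts, heavy boss over the thick dark post and small eye over the thin brass post, touching neither. Keep the lever level all the way and leave the other things on the bench where they are.

Things in the scene. Friction and masses are not known exactly. Their poses are not given: they have to be found in the camera images.
- jig: Slotted aluminium tray holder, fixed to the bench. Origin on the bench in mid-bay, exactly where the tray's origin lies when the tray is fully home. The tray enters along +y, sliding on the bench (no floor). Two rails along y, bay 166 mm wide (x = -83 to +83), 42 mm high, with lips 8 mm wide reaching inwards at 36 to 42 mm height over the tray's flanges.
- jig_mouth (a point): middle of the holder's mouth, on the bench, at y = -70 mm of the holder; orange guides flare from here out to y = -100 mm, about 195 mm wide there
- jig_stop (a point): middle of the holder's solid end stop (30 mm high), on the bench, at y = +66 mm; the tray's +y side meets it when home
- thick_post_top (a point): centre of the top face of the thick dark steel post (head 44 mm across), 85 mm above the bench, at x = +110 mm, y = 0 of the holder
- thin_post_top (a point): centre of the top of the thin brass post (14 mm across), 85 mm above the bench, at x = -110 mm, y = 0 of the holder
- tray: Loose blue plastic tray, 148 x 130 x 28 mm, 2 x 2 pockets, side flanges at 24 to 28 mm height making it 160 mm wide in x. Origin under its centre; enters the holder +y side first. At its rear (-y) a 6 mm thick tongue carries an upright grip plate. About 0.6 kg loaded. It starts some 7 cm outside the mouth, a little turned and off to the side.
- tray_grip (a point): middle of the tray's grip plate, 40 mm above the bench, at x = 0, y = -110 mm from the tray's origin. The plate is 50 mm wide along x, 12 mm thick along y, its top 58 mm above the bench; squeeze it along y. About 45 mm of free space lies between plate and cartons
- lever: Loose red cast lever lying on its two bosses, 262 mm long, 0.4 to 0.6 kg. Origin on the underside, midway between the bosses; x along the bar to the heavy boss, z up. Heavy boss: upright cylinder 56 mm across, 45 mm high, at x = +110 mm. Small eye: upright cylinder 28 mm across, 34 mm high, at x = -110 mm. Straight bar between, 16 mm wide, at 12 to 34 mm height.
- balance_point (a point): balance point (centre of mass) of the lever, on the bar, at x = +48 mm from the lever's origin (62 mm from the axis of the heavy boss), 23 mm above its underside; grip the bar here across its 16 mm width
- boss_foot (a point): centre of the underside of the heavy boss of the lever
- eye_foot (a point): centre of the underside of the small eye of the lever
- carton0: small printed carton, 60 x 52 x 68 mm, 60 g, standing loose in the (-x, -y) pocket of the tray, its top 72 mm above the bench; origin under its centre
- carton1: small printed carton, 60 x 52 x 68 mm, 60 g, standing loose in the (+x, -y) pocket of the tray, its top 72 mm above the bench; origin under its centre
- carton2: small printed carton, 60 x 52 x 68 mm, 60 g, standing loose in the (-x, +y) pocket of the tray, its top 72 mm above the bench; origin under its centre
- carton3: small printed carton, 60 x 52 x 68 mm, 60 g, standing loose in the (+x, +y) pocket of the tray, its top 72 mm above the bench; origin under its centre
- spare_carton: bystander: carton like those in the tray, standing on the bench; origin under its centre
- glue_jar: bystander: small jar, 56 mm across, 75 mm high; origin under its centre
- label_roll: bystander: roll of labels, 72 mm across, 40 mm high; origin under its centre
- gauge_strip: bystander: yellow flat strip 30 x 160 x 5 mm; origin under its centre
Mind the look-alikes: they are no part of the job. What is shaped like the carton1 but green is not meant. What is shaped like the tray but orange is not meant.

How it is judged:
By the outcome, as a careful person would: the job done as asked, in the order asked, and still so for the second after the job is handed in, while the arm keeps its last pose, push and grip.
It also fails if it takes over 64 s, if anything falls off the work surface, if the arm or the gripper's body presses on something with over 40 N, if the wrist force passes 120 N, or if a joint passes its speed limit or range.

ROBOT

A 7-joint arm with a two-finger parallel gripper is mounted at the origin on the work surface. World frame = base frame: x ahead of the robot, y to its left, z up, the work surface at z = 0. Lengths are in m, angles in rad, forces in N, time in s.
With the tool pointing down it reaches from about 0.425 to 0.8 m from the base axis. Payload 8.3 kg.
Tool frame: the origin (TCP) lies between the finger pads; the fingertips stand manip.tip_reach ahead of it and the grasp point (between the pads) lies 6 mm ahead of it (manip.tip_reach is the distance from the TCP to the fingertips, in m); z points along the fingers, y is the line along which they close (so a half turn about z gives the same grasp; the last joint's range is limited). The gripper opens to 85 mm and grips with 20 to 120 N. Pads are 22 mm wide; open, the fingers measure 114 mm over their backs; the gripper's body (76 mm by 85 mm) begins 54 mm behind the grasp point. The pads swing forward as they close: fully open they stand 13 mm farther back than shut.
Start: joints at [1.187, 0.383, 0.016, 1.37, -0.006, 1.388, -0.046], TCP at [0.197, -0.593, 0.256] pointing down, gripper open.
Joint ranges: [-2.95, 2.95], [-0.25, 2.06], [-1.52, 1.56], [0.18, 2.33], [-1.44, 4.58], [0.02, 2.06], [-3.01, 3.01]. Speed limits (rad/s): [2.39, 2.39, 3.01, 3.01, 3.14, 3.14, 3.14].

INTERFACE

Orientations are given as a unit quaternion [x, y, z, w].
In Python, from station import manip gives the robot as it stands.
- The arm moves only by the tool carry_out, never from a script. Its argument "commands" is a list of rows, each a list of 2 entries, a list of its own where there are three numbers: the shift along the world's x, y, z normalised to -1 to 1, where 1 is 0.15 m, then the turn, a rotation vector about the world's x, y, z normalised to -1 to 1, where 1 is 180 degrees. In form: [[[tx, ty, tz], [rx, ry, rz]], ...]. A call has 1 to 20 rows; each row shifts and turns the commanded pose from where the row before left it; what a row does not reach is not made up. A row lasts 1/10 s, in which the tool goes at most 50 mm and 8.59 degrees, less where a joint would pass 70% of its speed; a pose out of reach is approached as far as the arm can. A call with a number of a shift or a turn outside -1 to 1 is refused whole. A call with a gripper value outside its range is refused whole. "gripper" is the closure, from 0 (fully open) to 1 (shut), set as the call begins (left out, the last holds). The fingers move at their own pace and stop on an object; "squeeze" is the grip in N (left out, the last holds). Time passes only in rows, so rows that do not move let the fingers close. It gives the time, the measured TCP pose, the force, the opening and the grip force at its end, in the units of the state.
- manip.get_obs(): the state, without advancing time (a new reading comes with each control period).
- manip.snapshot(name): name is "side" or "top" or "wrist"; returns a dict with "pixels" (400x640x3 uint8, red, green, blue), "fx", "fy", "cx", "cy" (pixels), "dist" ([k1, k2, p1, p2, k3] as OpenCV has them; the pictures are not rectified), "position" and "attitude" of the camera in the world; the wrist camera has in their place "T_tool_cam" (4x4, takes a point from camera to tool coordinates, whose origin is the TCP and whose axes are the flange's). Camera axes: x right, y down, z forward; pixel columns grow to the right and rows downward; lengths in m; the calibration is good to about 2 mm. A picture is of the moment at which its call begins: read the wrist's pose just before it. There is no depth.
- manip.sign_off(): hands the job in; it is judged then, once.
The state is a dict: "clock": time; "q": joint angles; "qvel": joint speeds; "tau": joint torques, N m; "tcp_pos": TCP position; "tcp_rot": TCP orientation; "ft_force": force on the tool from outside, world axes, zero at the start; "wrist_torque": the same for the moment, N m; "gripper_width": finger opening in m; "finger_force": force on a finger pad.
Only numpy, scipy, OpenCV 4.12 (cv2) and the standard library are available. Lean on these libraries where they do the work, as an engineer would, in place of code of your own. Each camera call takes 0.05 s, during which the arm holds its last target. There are 200 camera calls.

## Working session

There is one attempt and no reset: what is moved stays moved. The work goes in short steps, Python scripts to look and compute and a tool call to move; the robot and the scene stay as the last step left them, time stands still between calls to the robot, and variables do not carry over. Pictures are saved under pics/ and viewed, at most 10 in all, crops included, and the job is handed in when it is done.

Besides the shell and the picture viewer there is one more tool, called in YAML: its name, and indented under it one key for each argument. carry_out: Moves the arm, as the interface text tells. Its arguments: {"type":"object","properties":{"commands":{"type":"array","items":{"type":"array"}},"gripper":{"type":"number"},"squeeze":{"type":"number"}},"required":["commands"]}

```bash
ls; mkdir -p pics; python3 - <<'E'
from station import manip
import cv2,numpy as np
o=manip.get_obs();print({k:np.round(v,3) for k,v in o.items()},manip.tip_reach)
for n in ["top","side"]:
    s=manip.snapshot(n);cv2.imwrite(f"pics/{n}0.png",cv2.cvtColor(s["pixels"],cv2.COLOR_RGB2BGR))
    print({k:v for k,v in s.items() if k!="pixels"})
s=manip.snapshot("wrist");print(s["T_tool_cam"])
E
```

```text
pics
{'clock': np.float64(0.0), 'q': array([ 1.187,  0.384,  0.016,  1.371, -0.006,  1.388, -0.047]), 'qvel': array([ 0.001, -0.001,  0.001,  0.001, -0.001,  0.   , -0.002]), 'tau': array([ 0.0000e+00, -6.2759e+01,  8.4500e-01, -3.7182e+01,  1.7000e-02,
        1.4000e-02,  0.0000e+00]), 'tcp_pos': array([ 0.197, -0.593,  0.255]), 'tcp_rot': array([ 0.987,  0.16 , -0.   , -0.001]), 'ft_force': array([-1.212,  0.213, -0.491]), 'wrist_torque': array([ 0.022, -0.014, -0.009]), 'finger_force': np.float64(0.0), 'gripper_width': np.float64(0.085)} 0.025
{'fx': 447.31412245080116, 'fy': 447.31412245080116, 'cx': 315.47969148770744, 'cy': 191.45414878238788, 'dist': array([-0.04567625,  0.        ,  0.        ,  0.        ,  0.        ]), 'position': array([0.25286398, 0.06198314, 1.45581545]), 'attitude': array([ 0.70778376, -0.70159549,  0.05772485, -0.05893856])}
{'fx': 446.26431687435684, 'fy': 446.26431687435684, 'cx': 325.34774987433315, 'cy': 200.0266643428912, 'dist': array([0.00447288, 0.        , 0.        , 0.        , 0.        ]), 'position': array([0.04060803, 0.87797638, 0.76703297]), 'attitude': array([-0.22225454,  0.86648351, -0.43430211,  0.10578712])}
[[-2.49270800e-04 -9.56436354e-01 -2.91940813e-01  7.36206102e-02]
 [ 9.99999710e-01 -2.83897491e-05 -7.60831410e-04  8.54972264e-04]
 [ 7.19398694e-04 -2.91940918e-01  9.56436084e-01 -1.17672848e-01]
 [ 0.00000000e+00  0.00000000e+00  0.00000000e+00  1.00000000e+00]]
```

View pics/top0.png

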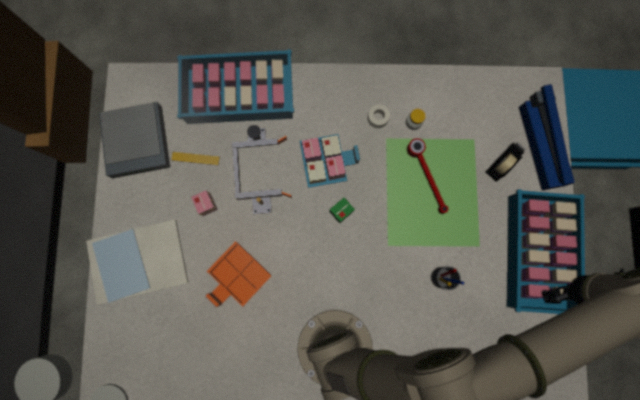

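View pics/side0.png

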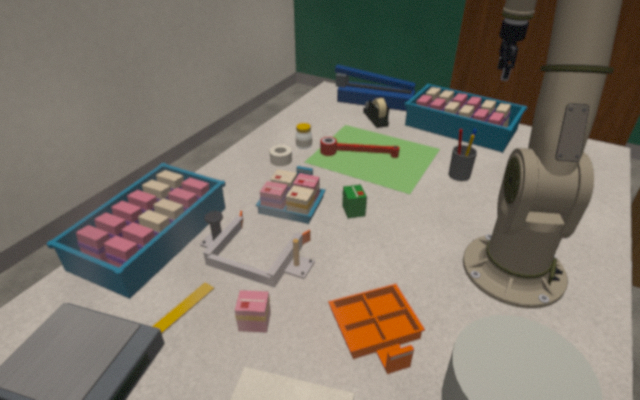

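The top view shows:
- Blue tray at (323,160), grip plate about (353,155).
- Orange look-alike tray at (240,272).
- Holder at (260,170), opening right. Thick dark post at (255,132), thin brass post at (262,205).
- Lever boss at (417,147), eye at (443,210).
- Green look-alike carton at (342,210), spare carton at (203,203), jar (416,118), label roll (378,116), gauge strip (195,158).

The side view agrees with this.

```bash
cat > h.py <<'E'
from station import manip
import cv2,numpy as np
from scipy.spatial.transform import Rotation as R
def snap(n):
    o=manip.get_obs(); s=manip.snapshot(n)
    if n=="wrist":
        T=np.eye(4);T[:3,:3]=R.from_quat(o["tcp_rot"]).as_matrix();T[:3,3]=o["tcp_pos"];T=T@s["T_tool_cam"]
    else:
        T=np.eye(4);T[:3,:3]=R.from_quat(s["attitude"]).as_matrix();T[:3,3]=s["position"]
    s["T"]=T;s["K"]=np.array([[s["fx"],0,s["cx"]],[0,s["fy"],s["cy"]],[0,0,1]]);s["bgr"]=cv2.cvtColor(s["pixels"],cv2.COLOR_RGB2BGR)
    return s
def ray(s,px,z):
    p=cv2.undistortPoints(np.array(px,float).reshape(-1,1,2),s["K"],s["dist"])[:,0]
    d=np.c_[p,np.ones(len(p))]@s["T"][:3,:3].T;c=s["T"][:3,3]
    return c+d*((z-c[2])/d[:,2])[:,None]
def proj(s,P):
    Ti=np.linalg.inv(s["T"]);r=cv2.Rodrigues(Ti[:3,:3])[0]
    return cv2.projectPoints(np.array(P,float).reshape(-1,3),r,Ti[:3,3],s["K"],s["dist"])[0][:,0]
def crop(s,x0,y0,x1,y1,k,f):
    cv2.imwrite(f,cv2.resize(s["bgr"][y0:y1,x0:x1],None,fx=k,fy=k,interpolation=cv2.INTER_CUBIC))
E
python3 - <<'E'
from h import *
s=snap("top");crop(s,225,110,370,220,5,"pics/crop1.png")
for n,p,z in [("tray centre",(323,160),.07),("grip",(353,155),.05),("thick",(255,132),.085),("thin",(262,205),.085),("boss",(417,147),.045),("eye",(443,210),.034),("jar",(416,118),.075),("roll",(378,116),.04),("green",(342,210),.068),("mouth corners",(280,143),.042),("",(285,194),.042)]:
    print(n,ray(s,p,z).round(3))
E
```

```text
tray centre [[0.585 0.042 0.07 ]]
grip [[ 0.608 -0.055  0.05 ]]
thick [[0.672 0.26  0.085]]
thin [[0.437 0.23  0.085]]
boss [[ 0.638 -0.264  0.045]]
eye [[ 0.433 -0.345  0.034]]
jar [[ 0.726 -0.257  0.075]]
roll [[ 0.744 -0.139  0.04 ]]
green [[ 0.426 -0.018  0.068]]
mouth corners [[0.648 0.183 0.042]]
 [[0.479 0.163 0.042]]
```

View pics/crop1.png

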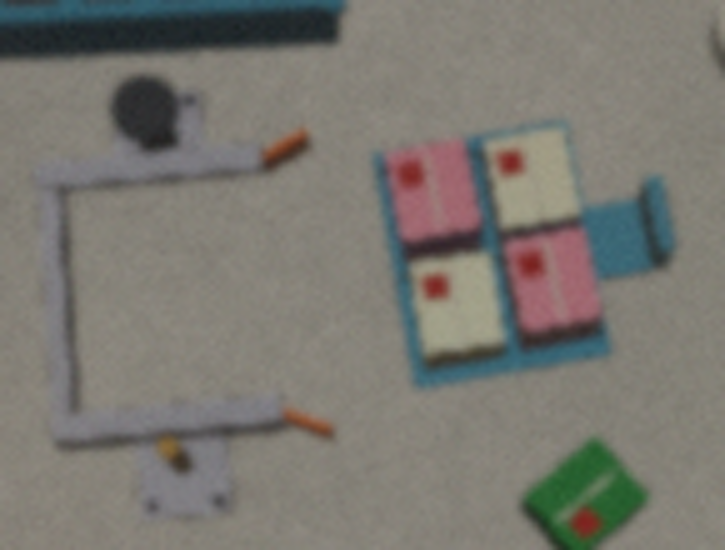

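The crop shows these points (crop pixels):
- Thick head at (145,108), brass top at (168,448).
- Holder mouth at the rail ends, about (265,155) and (283,410).
- Blue tray with corners at (378,152), (565,122), (607,355) and (418,387). Its plate runs from (653,180) to (662,262).

It is the blue tray with four cartons, so the choice is confirmed.

```bash
python3 - <<'E'
from h import *
s=snap("top")
f=lambda c,z: ray(s,[(225+c[0]/5-.4,110+c[1]/5-.4)],z)[0]
a=f((145,108),.085);b=f((166,443),.085);d=a-b
print("thick",a,"thin",b,"len",np.hypot(*d[:2]),"ang x",np.degrees(np.arctan2(d[1],d[0])), "jig o",(a+b)[:2]/2)
c=[f(p,.028) for p in [(378,152),(565,122),(607,355),(418,387)]]
print(np.round(c,3), np.mean(c,0))
for i in range(4):
    e=c[i]-c[(i+1)%4];print(np.hypot(*e[:2]),np.degrees(np.arctan2(e[1],e[0])))
p=np.array([f((653,180),.058),f((662,262),.058)]);print("plate",p,p.mean(0))
# lever by red mask
for n in ["top"]:
    h=cv2.cvtColor(s["bgr"],cv2.COLOR_BGR2HSV);m=(((h[...,0]<6)|(h[...,0]>174))&(h[...,1]>150)).astype(np.uint8)
    k,l,st,ce=cv2.connectedComponentsWithStats(m);i=max(range(1,k),key=lambda i:st[i,4]*(ce[i][0]>385));print(st[i],ce[i])
    ys,xs=np.nonzero(l==i);P=ray(s,np.c_[xs,ys],.036);
    u=np.linalg.svd(P[:,:2]-P[:,:2].mean(0),full_matrices=False)[2][0];u*=np.sign(u[0]);t=P[:,:2]@u
    print("len",np.ptp(t),"u",u,np.degrees(np.arctan2(u[1],u[0])),"end", P[t.argmax()],P[t.argmin()])
E
```

```text
thick [0.67414596 0.26411893 0.085     ] thin [0.45858881 0.24408172 0.085     ] len 0.21648643607475332 ang x 5.310693820488002 jig o [0.56636739 0.25410032]
[[ 0.663  0.117  0.028]
 [ 0.684 -0.006  0.028]
 [ 0.527 -0.033  0.028]
 [ 0.505  0.089  0.028]] [0.59491752 0.04183891 0.028     ]
0.12534910235985258 99.93293680837287
0.15915187349386067 9.900469322153386
0.12458006256625132 -79.74005770847177
0.1598643126488609 -169.82303221347925
plate [[ 0.63691362 -0.06135687  0.058     ]
 [ 0.58270912 -0.0667812   0.058     ]] [ 0.60981137 -0.06406904  0.058     ]
[408 146  39  67 282] [429.54964539 179.71985816]
len 0.2392227156770973 u [0.90844281 0.41800915] 24.7089607414122 end [ 0.64337729 -0.23999654  0.036     ] [ 0.42630544 -0.34053345  0.036     ]
```

carry_out:
  commands:
    - [[0.139,0.176,0],[0,0,-0.00236]]
    - [[0.139,0.176,0],[0,0,-0.00236]]
    - [[0.139,0.176,0],[0,0,-0.00236]]
    - [[0.139,0.176,0],[0,0,-0.00236]]
    - [[0.139,0.176,0],[0,0,-0.00236]]
    - [[0.139,0.176,0],[0,0,-0.00236]]
    - [[0.139,0.176,0],[0,0,-0.00236]]
    - [[0.139,0.176,0],[0,0,-0.00236]]
    - [[0.139,0.176,0],[0,0,-0.00236]]
    - [[0.139,0.176,0],[0,0,-0.00236]]
    - [[0.139,0.176,0],[0,0,-0.00236]]
    - [[0.139,0.176,0],[0,0,-0.00236]]
    - [[0.139,0.176,0],[0,0,-0.00236]]
    - [[0.139,0.176,0],[0,0,-0.00236]]
    - [[0.139,0.176,0],[0,0,-0.00236]]
    - [[0.139,0.176,0],[0,0,-0.00236]]
    - [[0.139,0.176,0],[0,0,-0.00236]]
    - [[0.139,0.176,0],[0,0,-0.00236]]
    - [[0.139,0.176,0],[0,0,-0.00236]]
    - [[0.139,0.176,0],[0,0,-0.00236]]
  gripper: 0.45
  squeeze: 40

```text
clock: 2.25
tcp_pos: [0.6148, -0.0641, 0.2562]
tcp_rot: [0.996, 0.086, -0.0, 0.0]
ft_force: [-0.0, -1.0, 0.1]
gripper_width: 0.0467
finger_force: 0.0
```

carry_out:
  commands:
    - [[0,0,0],[0,0,0]]
    - [[0,0,0],[0,0,0]]

```text
clock: 2.45
tcp_pos: [0.6142, -0.0642, 0.2558]
tcp_rot: [0.996, 0.087, -0.0, -0.0]
ft_force: [-0.3, -0.0, 0.0]
gripper_width: 0.047
finger_force: 0.0
```

```bash
python3 - <<'E'
from h import *
s=snap("wrist");cv2.imwrite("pics/w1.png",s["bgr"]);print(s["fx"],s["T"].round(3))
print(proj(s,[(.614,-.066,.058),(.595,.042,0),(.674,.264,.085),(.459,.244,.085)]).round())
E
```

```text
302.74917511498984 [[ 0.173 -0.942 -0.288  0.687]
 [-0.985 -0.166 -0.05  -0.052]
 [-0.001  0.293 -0.956  0.373]
 [ 0.     0.     0.     1.   ]]
[[327. 180.]
 [239. 169.]
 [-40.  54.]
 [ 16. 276.]]
```

View pics/w1.png

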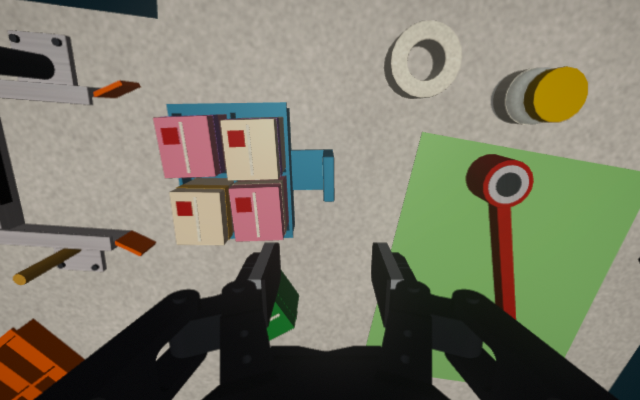

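The wrist view shows the plate top at about (328,175), where it was predicted, and the holder's rails at left. The lever boss is at (508,183).

```bash
python3 - <<'E'
from h import *
s=snap("wrist");np.save("pics/w1T.npy",s["T"]);crop(s,0,20,190,300,2.1,"pics/w1a.png")
a=s["bgr"][20:120,0:150];b=s["bgr"][205:305,0:150]
c=np.hstack([cv2.resize(s["bgr"][60:125,0:150],None,fx=5,fy=5,interpolation=cv2.INTER_CUBIC)])
d=cv2.resize(s["bgr"][215:270,0:150],None,fx=5,fy=5,interpolation=cv2.INTER_CUBIC)
cv2.imwrite("pics/w1b.png",np.vstack([c,d]))
print("plate",ray(s,[(323,150),(334,150),(334,201),(323,201)],.058).round(4), ray(s,[(328.5,175.5)],.058))
E
```

```text
plate [[ 0.6442 -0.0585  0.058 ]
 [ 0.6462 -0.0697  0.058 ]
 [ 0.5917 -0.0797  0.058 ]
 [ 0.5896 -0.0679  0.058 ]] [[ 0.61861693 -0.06882026  0.058     ]]
```

View pics/w1b.png

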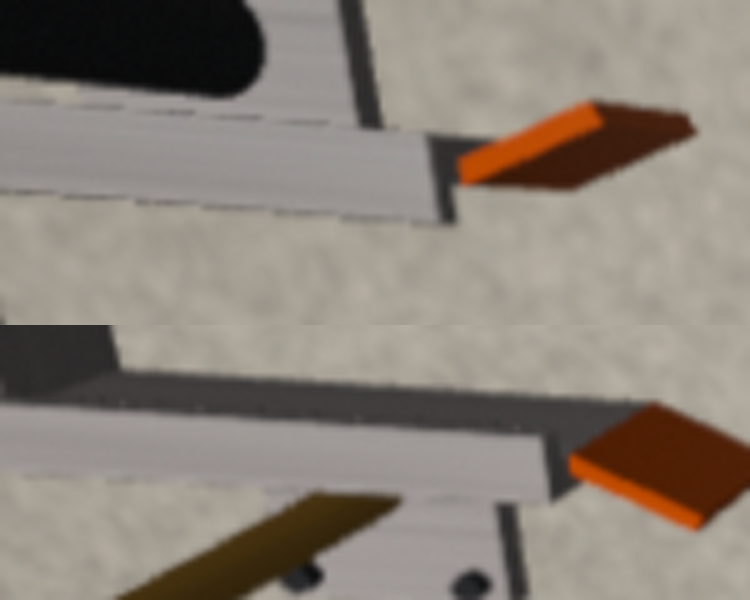

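The enlarged crop shows the mouth ends of both rails. The upper inner corner is at (440,224) and the lower inner corner at (545,437).

```bash
python3 - <<'E'
from h import *
s=snap("wrist")
u=lambda x,y:((x+.5)/5-.5,60+(y+.5)/5-.5); l=lambda x,y:((x+.5)/5-.5,215+(y-324.5)/5-.5)
P=ray(s,[u(0,190),u(440,224),u(428,135),u(0,100),l(0,405),l(545,437),l(552,500),l(0,473)],.042);print(P.round(4))
ang=lambda a,b:np.degrees(np.arctan2(*(b-a)[:2][::-1]))
print([ang(P[1],P[0])-90,ang(P[2],P[3])-90,ang(P[5],P[4])-90,ang(P[6],P[7])-90, ang(P[5],P[1])],np.linalg.norm(P[1]-P[5]),np.linalg.norm(P[2]-P[6]))
m=(P[1]+P[5])[:2]/2
for a in (5,6,7):
    t=np.radians(a);print(a,"mouth",m,"origin",m+.07*np.array([-np.sin(t),np.cos(t)]))
# tray flange/top edges by blue mask
h=cv2.cvtColor(s["bgr"],cv2.COLOR_BGR2HSV);mk=cv2.inRange(h,(90,120,60),(110,255,255))
k,L,st,ce=cv2.connectedComponentsWithStats(mk);print([(st[i].tolist()) for i in range(1,k) if st[i,4]>150])
E
```

```text
[[0.6376 0.2767 0.042 ]
 [0.6465 0.1892 0.042 ]
 [0.6638 0.1905 0.042 ]
 [0.6556 0.2742 0.042 ]
 [0.4844 0.2972 0.042 ]
 [0.4973 0.1734 0.042 ]
 [0.4808 0.1723 0.042 ]
 [0.4664 0.2995 0.042 ]]
[np.float64(5.764683849000093), np.float64(5.638020064207851), np.float64(5.9158750268354225), np.float64(6.459323313094316), np.float64(6.04498282691786)] 0.15006150132344556 0.18395454868022984
5 mouth [0.57186752 0.181279  ] origin [0.56576661 0.25101263]
6 mouth [0.57186752 0.181279  ] origin [0.56455052 0.25089554]
7 mouth [0.57186752 0.181279  ] origin [0.56333666 0.25075724]
[[165, 102, 126, 135, 1929], [289, 150, 43, 51, 1678]]
```

carry_out:
  commands:
    - [[0.005,-0.03,-0.1],[0,0,0]]
    - [[0,0,-0.15],[0,0,0]]
    - [[0,0,-0.15],[0,0,0]]
    - [[0,0,-0.15],[0,0,0]]
    - [[0,0,-0.15],[0,0,0]]
    - [[0,0,-0.15],[0,0,0]]
    - [[0,0,-0.15],[0,0,0]]
    - [[0,0,-0.15],[0,0,0]]
    - [[0,0,-0.1],[0,0,0]]
    - [[0,0,-0.1],[0,0,0]]
    - [[0,0,-0.1],[0,0,0]]
    - [[0,0,-0.05],[0,0,0]]
    - [[0,0,-0.04],[0,0,0]]
    - [[0,0,0],[0,0,0]]

```text
clock: 4.0
tcp_pos: [0.6148, -0.0701, 0.0284]
tcp_rot: [0.996, 0.086, -0.0, 0.001]
ft_force: [-14.7, -1.7, 28.1]
gripper_width: 0.0467
finger_force: 14.2
```

carry_out:
  commands:
    - [[0,0,0],[0,0,0]]
    - [[0,0,0],[0,0,0]]
    - [[0,0,0],[0,0,0]]
    - [[0,0,0],[0,0,0]]
    - [[0,0,0],[0,0,0]]
    - [[0,0,0],[0,0,0]]
    - [[0,0,0],[0,0,0]]
    - [[0,0,0],[0,0,0]]
  gripper: 1.0
  squeeze: 40

```text
clock: 4.8
tcp_pos: [0.6179, -0.0665, 0.0312]
tcp_rot: [0.996, 0.088, 0.004, -0.001]
ft_force: [-12.2, 5.2, 38.8]
gripper_width: 0.0117
finger_force: 48.2
```

```bash
python3 - <<'E'
from h import *
s=snap("wrist");cv2.imwrite("pics/w2.png",s["bgr"])
o=manip.get_obs();print(o["tcp_pos"].round(4),R.from_quat(o["tcp_rot"]).as_matrix().round(4))
E
```

```text
[ 0.6179 -0.0665  0.0312] [[ 9.846e-01  1.745e-01  7.300e-03]
 [ 1.745e-01 -9.847e-01  1.800e-03]
 [ 7.500e-03 -5.000e-04 -1.000e+00]]
```

View pics/w2.png

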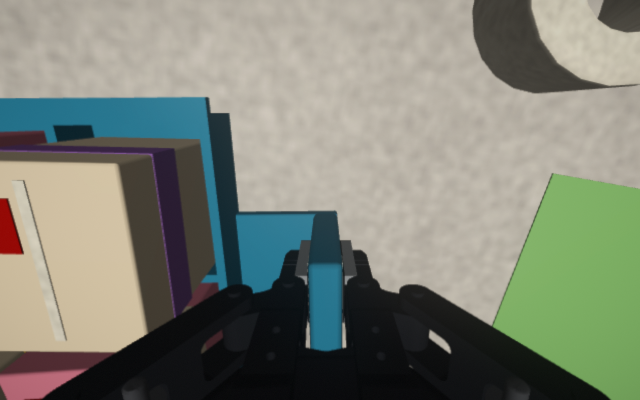

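The plate sits between the fingers, but my rows added up to 2 cm too deep, so the fingertips press on the tongue. I'll open a little, rise and regrip.

carry_out:
  commands:
    - [[0,0,0.035],[0,0,0]]
    - [[0,0,0],[0,0,0]]
    - [[0,0,0],[0,0,0]]
    - [[0,0,0],[0,0,0]]
    - [[0,0,0.045],[0,0,0]]
    - [[0,0,0.045],[0,0,0]]
    - [[0,0,0],[0,0,0]]
    - [[0,0,0],[0,0,0]]
  gripper: 0.55

```text
clock: 5.65
tcp_pos: [0.6151, -0.0695, 0.0444]
tcp_rot: [0.996, 0.086, 0.0, 0.0]
ft_force: [0.5, 0.6, -0.5]
gripper_width: 0.0383
finger_force: 0.0
```

```bash
python3 - <<'E'
from h import *
s=snap("top")
h=cv2.cvtColor(s["bgr"],cv2.COLOR_BGR2HSV);crop(s,225,110,370,220,5,"pics/crop2.png")
o=manip.get_obs();print(o["tcp_pos"].round(4),o["ft_force"].round(1),o["gripper_width"])
E
```

```text
[ 0.6149 -0.0696  0.0441] [-0.1  0.1  0.4] 0.038291944198613884
```

View pics/crop2.png

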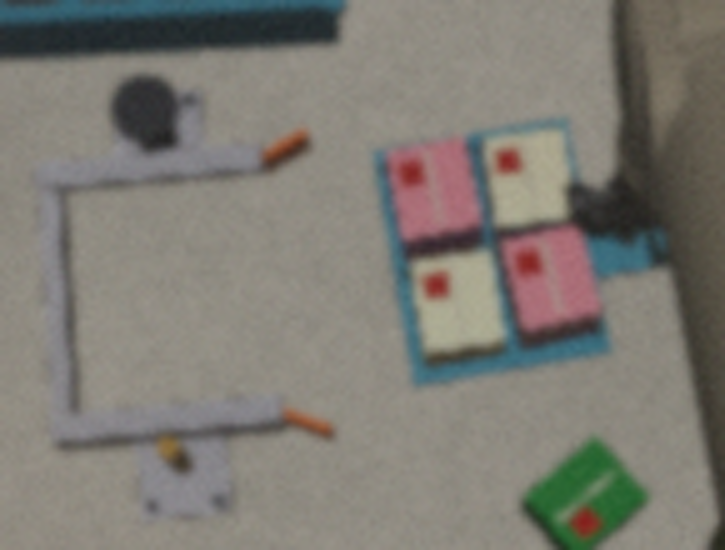

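The tray hardly moved and the cartons stand. Regrip, then align it with the holder's axis.

carry_out:
  commands:
    - [[0,0,0],[0,0,0]]
    - [[0,0,0],[0,0,0]]
    - [[0,0,0],[0,0,0]]
    - [[0,0,0],[0,0,0]]
    - [[0,0,0],[0,0,0]]
    - [[0,0,0],[0,0,0]]
  gripper: 1.0
  squeeze: 50

```text
clock: 6.3
tcp_pos: [0.6147, -0.0692, 0.0439]
tcp_rot: [0.996, 0.086, -0.0, -0.0]
ft_force: [-1.6, 2.5, 0.9]
gripper_width: 0.0118
finger_force: 49.2
```

carry_out:
  commands:
    - [[-0.009,0.018,0],[0,0,-0.0014]]
    - [[-0.018,0.035,0],[0,0,-0.00285]]
    - [[-0.018,0.035,0],[0,0,-0.00285]]
    - [[-0.018,0.035,0],[0,0,-0.00285]]
    - [[-0.018,0.035,0],[0,0,-0.00285]]
    - [[-0.018,0.035,0],[0,0,-0.00285]]
    - [[-0.018,0.035,0],[0,0,-0.00285]]
    - [[-0.018,0.035,0],[0,0,-0.00285]]
    - [[-0.009,0.018,0],[0,0,-0.0014]]
    - [[0,0,0],[0,0,0]]
    - [[0,0,0],[0,0,0]]

```text
clock: 7.4
tcp_pos: [0.593, -0.0263, 0.0439]
tcp_rot: [0.999, 0.051, -0.0, -0.001]
ft_force: [-0.1, 1.9, -2.1]
gripper_width: 0.0112
finger_force: 48.9
```

```bash
python3 - <<'E'
from h import *
s=snap("top");crop(s,225,110,370,220,5,"pics/crop3.png")
o=manip.get_obs();M=R.from_quat(o["tcp_rot"]).as_matrix();print(o["tcp_pos"].round(4),M.round(3)[:,0],o["ft_force"].round(1),o["gripper_width"])
h=cv2.cvtColor(s["bgr"],cv2.COLOR_BGR2HSV);mk=cv2.inRange(h,(92,110,40),(110,255,255))
# front (+y) edge and -x edge of tray from mask, at z=.028
ys,xs=np.nonzero(mk[125:200,285:360]);ys+=125;xs+=285
F=[];G=[]
for r in range(145,180): 
    c=xs[ys==r]
    if len(c):F.append((c.min()-.5,r))
for c in range(305,335):
    r=ys[xs==c]
    if len(r):G.append((c,r.max()+.5))
for n,E in (("front",F),("minus-x",G)):
    P=ray(s,E,.028)[:,:2];v=cv2.fitLine(P.astype(np.float32),cv2.DIST_HUBER,0,.001,.001).ravel();print(n,v,np.degrees(np.arctan2(v[1],v[0])))
E
```

```text
[ 0.5931 -0.0265  0.0439] [ 0.995  0.102 -0.   ] [-1.   3.4 -1.8] 0.011174384611482496
front [ 0.41732827 -0.90875584  0.5701197   0.03802662] -65.33397
minus-x [ 0.11668985 -0.9931684   0.50984544  0.05781512] -83.29889
```

View pics/crop3.png

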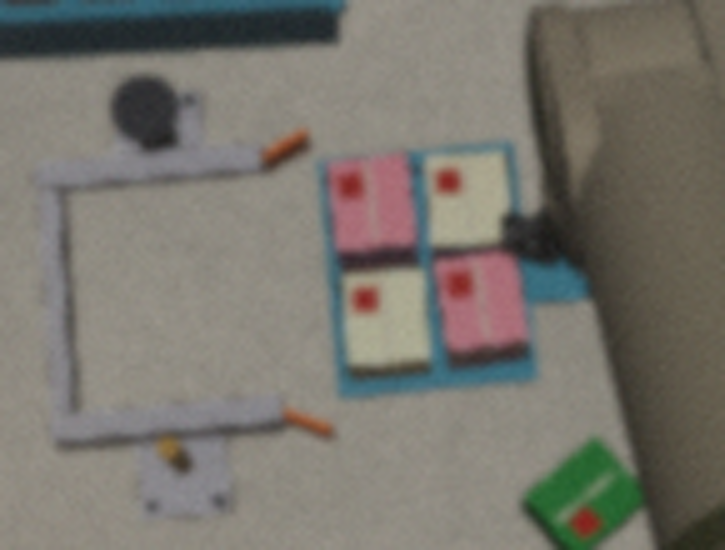

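Crop: tray corners at (320,160), (513,143), (535,378) and (340,397), cartons upright, tray nearly parallel to the holder.

```bash
python3 - <<'E'
from h import *
s=snap("top")
f=lambda c,z: ray(s,[(225+c[0]/5-.4,110+c[1]/5-.4)],z)[0]
c=np.array([f(p,.028) for p in [(320,160),(513,143),(535,378),(340,397)]])
for i in range(4):
    e=c[i]-c[(i+1)%4];print(np.hypot(*e[:2]).round(4),np.degrees(np.arctan2(e[1],e[0])))
t=np.radians(5.9);A=np.array([[np.cos(t),np.sin(t)],[-np.sin(t),np.cos(t)]]);O=np.array([.5647,.2509])
print("centre in jig",(A@(c.mean(0)[:2]-O)), c.mean(0))
o=manip.get_obs();print("tcp in jig",A@(o["tcp_pos"][:2]-O))
print("posts",A@(f((145,108),.085)[:2]-O),A@(f((166,443),.085)[:2]-O))
E
```

```text
0.1279 95.69099846246081
0.1584 5.422214262683261
0.127 -83.85129009972124
0.1594 -174.2433123741457
centre in jig [ 0.0022136  -0.16773142] [0.58414341 0.08428463 0.028     ]
tcp in jig [-2.37688954e-04 -2.79031851e-01]
posts [0.11022502 0.00189868] [-0.10624997  0.00412527]
```

carry_out:
  commands:
    - [[-0.0034,0.033,0],[0,0,0]]
    - [[-0.0069,0.066,0],[0,0,0]]
    - [[-0.0069,0.066,0],[0,0,0]]
    - [[-0.0069,0.066,0],[0,0,0]]
    - [[-0.0069,0.066,0],[0,0,0]]
    - [[-0.0069,0.066,0],[0,0,0]]
    - [[-0.0069,0.066,0],[0,0,0]]
    - [[-0.0069,0.066,0],[0,0,0]]
    - [[-0.0034,0.033,0],[0,0,0]]
    - [[0,0,0],[0,0,0]]

```text
clock: 8.5
tcp_pos: [0.5847, 0.0537, 0.044]
tcp_rot: [0.999, 0.052, -0.0, -0.001]
ft_force: [0.1, 0.9, -2.8]
gripper_width: 0.0116
finger_force: 48.8
```

carry_out:
  commands:
    - [[-0.0034,0.033,0],[0,0,0]]
    - [[-0.0069,0.066,0],[0,0,0]]
    - [[-0.0069,0.066,0],[0,0,0]]
    - [[-0.0034,0.033,0],[0,0,0]]
    - [[0,0,0],[0,0,0]]

```text
clock: 9.0
tcp_pos: [0.5814, 0.0838, 0.0439]
tcp_rot: [0.999, 0.052, -0.0, -0.001]
ft_force: [-0.5, 1.1, -3.8]
gripper_width: 0.0114
finger_force: 48.8
```

carry_out:
  commands:
    - [[-0.0034,0.033,0],[0,0,0]]
    - [[-0.0055,0.053,0],[0,0,0]]
    - [[-0.0055,0.053,0],[0,0,0]]
    - [[-0.0055,0.053,0],[0,0,0]]
    - [[-0.0055,0.053,0],[0,0,0]]
    - [[-0.0034,0.033,0],[0,0,0]]
    - [[-0.002,0.02,0],[0,0,0]]
    - [[-0.002,0.02,0],[0,0,0]]
    - [[-0.002,0.02,0],[0,0,0]]
    - [[0,0,0],[0,0,0]]

```text
clock: 10.0
tcp_pos: [0.5766, 0.1328, 0.044]
tcp_rot: [0.999, 0.051, 0.0, -0.0]
ft_force: [1.0, 0.7, -3.2]
gripper_width: 0.0115
finger_force: 48.9
```

carry_out:
  commands:
    - [[-0.0014,0.0133,0],[0,0,0]]
    - [[-0.0014,0.0133,0],[0,0,0]]
    - [[-0.0014,0.0133,0],[0,0,0]]
    - [[0,0,0],[0,0,0]]

```text
clock: 10.4
tcp_pos: [0.576, 0.1387, 0.044]
tcp_rot: [0.999, 0.051, 0.0, -0.0]
ft_force: [1.5, -1.2, -2.4]
gripper_width: 0.0114
finger_force: 48.9
```

carry_out:
  commands:
    - [[-0.0014,0.0133,0],[0,0,0]]
    - [[-0.0014,0.0133,0],[0,0,0]]
    - [[0,0,0],[0,0,0]]

```text
clock: 10.7
tcp_pos: [0.5755, 0.1427, 0.044]
tcp_rot: [0.999, 0.051, 0.0, -0.0]
ft_force: [1.0, -0.7, -1.9]
gripper_width: 0.0114
finger_force: 48.9
```

carry_out:
  commands:
    - [[-0.0014,0.0133,0],[0,0,0]]
    - [[0,0,0],[0,0,0]]

```text
clock: 10.9
tcp_pos: [0.5753, 0.1442, 0.044]
tcp_rot: [0.999, 0.051, -0.0, 0.0]
ft_force: [-0.5, -1.4, -2.7]
gripper_width: 0.0117
finger_force: 49.1
```

carry_out:
  commands:
    - [[-0.0014,0.0133,0],[0,0,0]]
    - [[0,0,0],[0,0,0]]

```text
clock: 11.1
tcp_pos: [0.5752, 0.1443, 0.044]
tcp_rot: [0.999, 0.05, -0.0, 0.001]
ft_force: [-1.4, -5.9, 1.3]
gripper_width: 0.0113
finger_force: 49.5
```

carry_out:
  commands:
    - [[-0.0014,0.0133,0],[0,0,0]]
    - [[0,0,0],[0,0,0]]

```text
clock: 11.3
tcp_pos: [0.575, 0.1444, 0.0439]
tcp_rot: [0.999, 0.049, -0.001, 0.002]
ft_force: [-3.0, -11.6, 1.9]
gripper_width: 0.0114
finger_force: 49.9
```

carry_out:
  commands:
    - [[-0.0014,0.0133,0],[0,0,0]]
    - [[-0.0007,0.0067,0],[0,0,0]]
    - [[0,0,0],[0,0,0]]
    - [[0,0,0],[0,0,0]]

```text
clock: 11.7
tcp_pos: [0.5749, 0.1445, 0.0439]
tcp_rot: [0.999, 0.048, -0.001, 0.004]
ft_force: [-5.0, -20.3, 6.7]
gripper_width: 0.0114
finger_force: 50.7
```

carry_out:
  commands:
    - [[0.0025,-0.0233,0],[0,0,0]]
    - [[0.0025,-0.0233,0],[0,0,0]]
    - [[0,0,0],[0,0,0]]

```text
clock: 12.0
tcp_pos: [0.5755, 0.1441, 0.044]
tcp_rot: [0.999, 0.05, 0.0, -0.0]
ft_force: [0.1, -2.0, -1.5]
gripper_width: 0.0114
finger_force: 49.7
```

carry_out:
  commands:
    - [[0,0,0],[0,0,0]]
    - [[0,0,0],[0,0,0]]
    - [[0,0,0],[0,0,0]]
    - [[0,0,0],[0,0,0]]
    - [[0,0,0],[0,0,0]]
    - [[0,0,0],[0,0,0]]
  gripper: 0.45

```text
clock: 12.6
tcp_pos: [0.5755, 0.1442, 0.0441]
tcp_rot: [0.999, 0.051, 0.0, -0.0]
ft_force: [0.6, -0.5, 0.1]
gripper_width: 0.0468
finger_force: 0.0
```

carry_out:
  commands:
    - [[0,0,0.07],[0,0,0]]
    - [[0,0,0.14],[0,0,0]]
    - [[0,0,0.14],[0,0,0]]
    - [[0,0,0.14],[0,0,0]]
    - [[0,0,0.14],[0,0,0]]
    - [[0,0,0.14],[0,0,0]]
    - [[0,0,0.14],[0,0,0]]
    - [[0,0,0.14],[0,0,0]]
    - [[0,0,0.14],[0,0,0]]
    - [[0,0,0.14],[0,0,0]]

```text
clock: 13.6
tcp_pos: [0.5752, 0.1443, 0.2454]
tcp_rot: [0.999, 0.051, 0.0, -0.0]
ft_force: [0.0, -0.2, -0.3]
gripper_width: 0.0467
finger_force: 0.0
```

carry_out:
  commands:
    - [[0,-0.09,0],[0,0,0.0027]]
    - [[0,-0.18,0],[0,0,0.00545]]
    - [[0,-0.18,0],[0,0,0.00545]]
    - [[0,-0.18,0],[0,0,0.00545]]
    - [[0,-0.18,0],[0,0,0.00545]]
    - [[0,-0.18,0],[0,0,0.00545]]
    - [[0,-0.18,0],[0,0,0.00545]]
    - [[0,-0.18,0],[0,0,0.00545]]
    - [[0,-0.18,0],[0,0,0.00545]]
    - [[0,-0.18,0],[0,0,0.00545]]
    - [[0,-0.18,0],[0,0,0.00545]]
    - [[0,-0.18,0],[0,0,0.00545]]
    - [[0,-0.18,0],[0,0,0.00545]]
    - [[0,-0.18,0],[0,0,0.00545]]
    - [[0,-0.18,0],[0,0,0.00545]]
    - [[0,-0.18,0],[0,0,0.00545]]
    - [[0,-0.09,0],[0,0,0.0027]]
    - [[0,0,0],[0,0,0]]
    - [[0,0,0],[0,0,0]]

```text
clock: 15.5
tcp_pos: [0.5758, -0.2864, 0.2438]
tcp_rot: [0.982, 0.187, 0.0, -0.001]
ft_force: [-0.6, 0.5, 0.6]
gripper_width: 0.047
finger_force: 0.0
```

```bash
python3 - <<'E'
from h import *
s=snap("wrist");t=snap("top")
a=s["bgr"];b=cv2.resize(t["bgr"][105:230,220:380],(512,400),interpolation=cv2.INTER_CUBIC)
cv2.imwrite("pics/w3.png",cv2.resize(np.vstack([a[:400],np.pad(b,((0,0),(0,128),(0,0)))]),None,fx=.74,fy=.74))
h=cv2.cvtColor(a,cv2.COLOR_BGR2HSV);m=(((h[...,0]<8)|(h[...,0]>172))&(h[...,1]>130)&(h[...,2]>40)).astype(np.uint8)
k,l,st,ce=cv2.connectedComponentsWithStats(m)
print([(st[i].tolist(),ce[i].round(1)) for i in range(1,k) if st[i,4]>150])
print("expected px boss/eye/bal",proj(s,[(.638,-.264,.045),(.433,-.345,.034),(.58,-.287,.034)]).round())
E
```

```text
[([304, 85, 54, 220, 2867], array([331. , 191.5])), ([18, 227, 20, 16, 196], array([ 27.5, 234.7]))]
expected px boss/eye/bal [[327. 115.]
 [327. 298.]
 [327. 174.]]
```

View pics/w3.png

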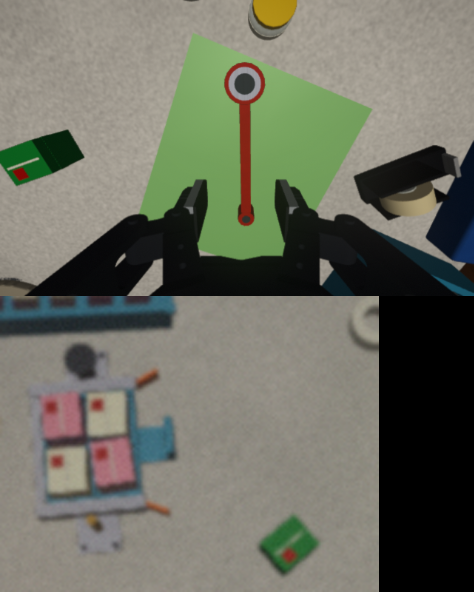

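The wrist view (scaled by 0.74) shows the lever boss at (244,83), the eye at (246,217) and the bar upright between the fingers. The top view shows the tray home with its cartons upright.

```bash
python3 - <<'E'
from h import *
s=snap("wrist");a=s["bgr"]
h=cv2.cvtColor(a,cv2.COLOR_BGR2HSV);m=(((h[...,0]<8)|(h[...,0]>172))&(h[...,1]>130)&(h[...,2]>40)).astype(np.uint8)*255
m[:,:280]=0;m[:,380:]=0
cs,hi=cv2.findContours(m,cv2.RETR_CCOMP,cv2.CHAIN_APPROX_NONE)
for c,x in zip(cs,hi[0]):
    if len(c)>=12 and x[3]>=0:
        e=cv2.fitEllipse(c);print("hole",e);cen=e[0]; z=.045 if cen[1]<200 else .034;print(ray(s,[cen],z))
        if z==.045:B=ray(s,[cen],z)[0]
E=[]
for r in range(155,268,4):
    c=np.nonzero((m[r]>0))[0]
    E.append((c.mean(),r)); 
    if r%16==11:print(r,c.min(),c.max())
P=ray(s,E,.034)[:,:2];v=cv2.fitLine(P.astype(np.float32),cv2.DIST_HUBER,0,.001,.001).ravel();d=v[:2]*np.sign(v[0])
print("dir",d,np.degrees(np.arctan2(d[1],d[0])))
# eye lowest red end
off=np.cross(d,B[:2]-v[2:]);print("boss off line",off)
n=np.array([-d[1],d[0]]);Bl=B[:2]-off*n
print("boss",B,"balance",Bl-.062*d,"eye",Bl-.22*d, proj(s,[[*(Bl-.22*d),.034],[*(Bl-.062*d),.034]]))
o=manip.get_obs();M=R.from_quat(o["tcp_rot"]).as_matrix();print(o["tcp_pos"].round(4),np.degrees(np.arctan2(M[1,0],M[0,0])))
E
```

```text
hole ((332.3271484375, 296.5020751953125), (10.548988342285156, 11.397623062133789), 75.19760131835938)
[[ 0.43721136 -0.35022598  0.034     ]]
hole ((330.88311767578125, 113.3468246459961), (45.2075080871582, 47.07080078125), 2.368100166320801)
[[ 0.64126599 -0.26606783  0.045     ]]
155 325 337
171 325 337
187 325 337
203 326 337
219 326 338
235 326 338
251 326 338
267 327 338
dir [0.92202795 0.38712332] 22.775621
boss off line -0.0006151731683186959
boss [ 0.64126599 -0.26606783  0.045     ] balance [ 0.58386211 -0.28950227] eye [ 0.4381817  -0.35066776] [[332.94499168 295.99104266]
 [331.02650666 171.81141292]]
[ 0.5761 -0.2857  0.2439] 21.62360358457118<stdin>:18: DeprecationWarning: Arrays of 2-dimensional vectors are deprecated. Use arrays of 3-dimensional vectors instead. (deprecated in NumPy 2.0)
```

carry_out:
  commands:
    - [[0.053,-0.027,-0.15],[0,0,0.005]]
    - [[0,0,-0.15],[0,0,0]]
    - [[0,0,-0.15],[0,0,0]]
    - [[0,0,-0.15],[0,0,0]]
    - [[0,0,-0.15],[0,0,0]]
    - [[0,0,-0.15],[0,0,0]]
    - [[0,0,-0.15],[0,0,0]]
    - [[0,0,-0.15],[0,0,0]]
    - [[0,0,-0.1],[0,0,0]]
    - [[0,0,-0.06],[0,0,0]]
    - [[0,0,-0.04],[0,0,0]]
    - [[0,0,0],[0,0,0]]
    - [[0,0,0],[0,0,0]]

```text
clock: 16.95
tcp_pos: [0.584, -0.2921, 0.0345]
tcp_rot: [0.981, 0.194, 0.001, 0.0]
ft_force: [0.4, -0.1, -0.5]
gripper_width: 0.047
finger_force: 0.0
```

carry_out:
  commands:
    - [[0,0,0],[0,0,0]]
    - [[0,0,0],[0,0,0]]
    - [[0,0,0],[0,0,0]]
    - [[0,0,0],[0,0,0]]
    - [[0,0,0],[0,0,0]]
    - [[0,0,0],[0,0,0]]
    - [[0,0,0],[0,0,0]]
    - [[0,0,0],[0,0,0]]
  gripper: 1.0
  squeeze: 90

```text
clock: 17.75
tcp_pos: [0.5838, -0.2919, 0.0346]
tcp_rot: [0.981, 0.194, 0.001, 0.0]
ft_force: [-1.6, 1.7, 6.0]
gripper_width: 0.0145
finger_force: 90.2
```

```bash
python3 - <<'E'
from h import *
o=manip.get_obs();M=R.from_quat(o["tcp_rot"]).as_matrix();print(o["tcp_pos"].round(4),np.degrees(np.arctan2(M[1,0],M[0,0])),M.round(4)[2],o["ft_force"].round(1),o["wrist_torque"].round(3),o["q"].round(3))
E
```

```text
[ 0.5838 -0.2919  0.0346] 22.3840922264274 [ 9.e-04  7.e-04 -1.e+00] [-1.6  1.7  6. ] [ 0.352  0.376 -0.026] [ 0.572  0.636 -0.223  1.52   0.156  1.003 -0.873]
```

carry_out:
  commands:
    - [[0,0,0.02],[0,0,0]]
    - [[0,0,0.04],[0,0,0]]
    - [[0,0,0.04],[0,0,0]]
    - [[0,0,0.04],[0,0,0]]
    - [[0,0,0.04],[0,0,0]]
    - [[0,0,0.02],[0,0,0]]
    - [[0,0,0],[0,0,0]]
    - [[0,0,0],[0,0,0]]
    - [[0,0,0],[0,0,0]]

```text
clock: 18.65
tcp_pos: [0.5831, -0.2918, 0.0631]
tcp_rot: [0.981, 0.194, -0.0, -0.0]
ft_force: [-0.4, 0.2, -4.6]
gripper_width: 0.0142
finger_force: 88.9
```

```bash
cat >chk.py <<'E'
from h import *
def chk():
    o=manip.get_obs();M=R.from_quat(o["tcp_rot"]).as_matrix();print(o["tcp_pos"].round(4),"ang",np.degrees(np.arctan2(M[1,0],M[0,0])).round(2),M.round(4)[2],o["ft_force"].round(1),"torque tool",(M.T@o["wrist_torque"]).round(3))
    # hub centres from wrist, at TCP-relative heights
    s=snap("wrist");h=cv2.cvtColor(s["bgr"],cv2.COLOR_BGR2HSV);m=(((h[...,0]<8)|(h[...,0]>172))&(h[...,1]>130)&(h[...,2]>40)).astype(np.uint8)*255
    m[:,:250]=0;m[:,410:]=0
    cs,hi=cv2.findContours(m,cv2.RETR_CCOMP,cv2.CHAIN_APPROX_NONE)
    for c,x in zip(cs,hi[0]):
        if len(c)>=30 and x[3]>=0:
            e=cv2.fitEllipse(c);z=o["tcp_pos"][2]-.0346+.045;B=ray(s,[e[0]],z)[0];v=B[:2]-o["tcp_pos"][:2]
            print("hub",np.round(e[0],1),np.round(e[1],1),B.round(4),"dist",np.linalg.norm(v).round(4),"ang",np.degrees(np.arctan2(v[1],v[0])).round(2))
chk()
E
python3 chk.py
```

```text
[ 0.5831 -0.2918  0.0631] ang 22.38 [-4.e-04 -5.e-04 -1.e+00] [-0.4  0.2 -4.6] torque tool [ 0.03  -0.01   0.018]
hub [325.2 135.8] [127.8 130.2] [ 0.6426 -0.268   0.0735] dist 0.0641 ang 21.8
```

carry_out:
  commands:
    - [[0,0,0.05],[0,0,0]]
    - [[0,0,0.09],[0,0,0]]
    - [[0,0,0.12],[0,0,0]]
    - [[0,0,0.12],[0,0,0]]
    - [[0,0,0.12],[0,0,0]]
    - [[0,0,0.1],[0,0,0]]
    - [[0,0,0.07],[0,0,0]]
    - [[0,0,0.04],[0,0,0]]
    - [[0,0,0],[0,0,0]]

```text
clock: 19.6
tcp_pos: [0.5837, -0.2921, 0.1709]
tcp_rot: [0.981, 0.194, 0.001, 0.0]
ft_force: [0.0, -0.6, -4.6]
gripper_width: 0.0144
finger_force: 88.8
```

carry_out:
  commands:
    - [[0.002,0.04,0],[0,0,-0.001]]
    - [[0.004,0.08,0],[0,0,-0.002]]
    - [[0.006,0.12,0],[0,0,-0.003]]
    - [[0.008,0.16,0],[0,0,-0.00395]]
    - [[0.008,0.16,0],[0,0,-0.00395]]
    - [[0.008,0.16,0],[0,0,-0.00395]]
    - [[0.008,0.16,0],[0,0,-0.00395]]
    - [[0.008,0.16,0],[0,0,-0.00395]]
    - [[0.008,0.16,0],[0,0,-0.00395]]
    - [[0.008,0.16,0],[0,0,-0.00395]]
    - [[0.008,0.16,0],[0,0,-0.00395]]
    - [[0.008,0.16,0],[0,0,-0.00395]]
    - [[0.008,0.16,0],[0,0,-0.00395]]
    - [[0.008,0.16,0],[0,0,-0.00395]]
    - [[0.008,0.14,0],[0,0,-0.00395]]
    - [[0.008,0.1,0],[0,0,-0.00395]]
    - [[0.008,0.06,0],[0,0,-0.00395]]
    - [[0.002,0.03,0],[0,0,-0.001]]
    - [[0,0,0],[0,0,0]]
    - [[0,0,0],[0,0,0]]

```text
clock: 21.6
tcp_pos: [0.6022, 0.0565, 0.1698]
tcp_rot: [0.995, 0.097, -0.0, 0.0]
ft_force: [-0.2, 1.6, -3.9]
gripper_width: 0.0141
finger_force: 88.7
```

```bash
python3 chk.py
```

```text
[0.6022 0.0565 0.1698] ang 11.11 [-4.e-04  5.e-04 -1.e+00] [-0.2  1.6 -3.9] torque tool [0.    0.06  0.016]
hub [325.6 135.7] [127.8 130.3] [0.6654 0.068  0.1802] dist 0.0642 ang 10.32
```

carry_out:
  commands:
    - [[0.002,0.04,0],[0,0,-0.001]]
    - [[0.004,0.08,0],[0,0,-0.002]]
    - [[0.004,0.12,0],[0,0,-0.0028]]
    - [[0.005,0.14,0],[0,0,-0.0028]]
    - [[0.005,0.14,0],[0,0,-0.0028]]
    - [[0.005,0.14,0],[0,0,-0.0028]]
    - [[0.005,0.14,0],[0,0,-0.0028]]
    - [[0.005,0.14,0],[0,0,-0.0028]]
    - [[0.005,0.12,0],[0,0,-0.0028]]
    - [[0.005,0.1,0],[0,0,-0.0028]]
    - [[0.004,0.08,0],[0,0,-0.001]]
    - [[0.002,0.05,0],[0,0,0]]
    - [[0.001,0.03,0],[0,0,0]]
    - [[0,0.02,0],[0,0,0]]
    - [[0,0,0],[0,0,0]]
    - [[0,0,0],[0,0,0]]
    - [[0,0,0],[0,0,0]]

```text
clock: 23.35
tcp_pos: [0.6103, 0.2578, 0.1701]
tcp_rot: [0.998, 0.055, 0.0, 0.0]
ft_force: [-0.4, 0.5, -4.5]
gripper_width: 0.0147
finger_force: 88.7
```

```bash
python3 chk.py; python3 - <<'E'
from h import *
s=snap("wrist");t=snap("top");d=snap("side")
a=cv2.resize(s["bgr"],(400,250))
o=manip.get_obs();print(proj(t,[(.6741,.2643,.085),(.4552,.2417,.085)]),proj(d,[(.6741,.2643,.085),(.4552,.2417,.085)]))
b=cv2.resize(t["bgr"][110:220,220:340],(400,350),interpolation=cv2.INTER_CUBIC)
c=cv2.resize(d["bgr"][110:310,170:370],(400,400),interpolation=cv2.INTER_CUBIC)
cv2.imwrite("pics/fin.png",np.hstack([np.vstack([a,b]),np.pad(c,((0,200),(0,0),(0,0)))]))
E
```

```text
[0.6103 0.2578 0.1701] ang 6.35 [ 1.e-04  3.e-04 -1.e+00] [-0.4  0.5 -4.5] torque tool [ 0.008 -0.02   0.004]
hub [325.6 135.7] [127.8 130.2] [0.6743 0.2639 0.1805] dist 0.0643 ang 5.5
[[253.54277696 131.2135241 ]
 [258.53411435 199.28749843]] [[213.59405562 215.7432893 ]
 [295.67407573 239.80092102]]
```

View pics/fin.png

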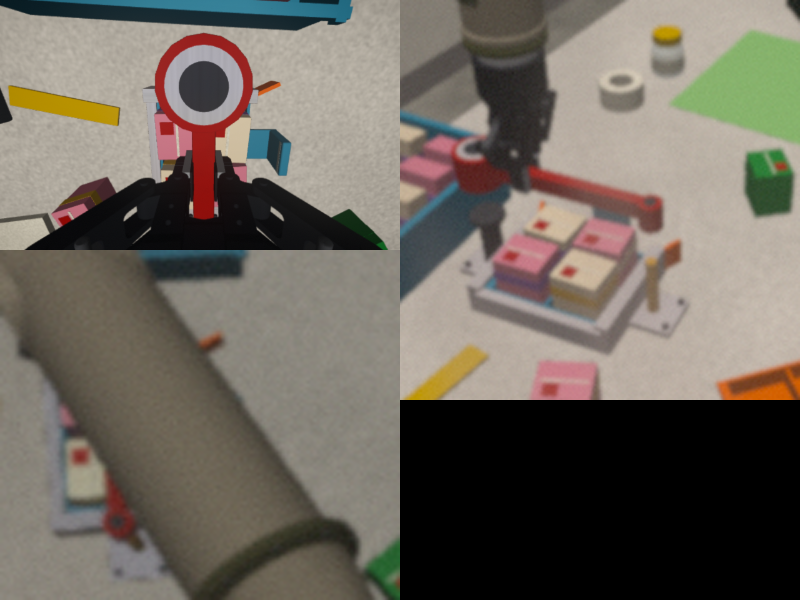

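The final view shows the boss above the dark post and the small eye above the brass post (side pixels (652,203) over (651,262)). The tray is home with its cartons upright, and the bystanders are in place. The hub measures (0.674, 0.264), which matches the post.

```bash
python3 -c "
from station import manip
print(manip.get_obs()['qvel'].round(3)); print(manip.sign_off())"
```

```text
[-0.001  0.001 -0.002 -0.002  0.001 -0.001  0.002]
the job is handed in; nothing more can be done
None
```

I handed the job in at about 24 s: the tray is home against the stop with its cartons upright, and the lever is held level and still at its balance point, about 5 cm above the posts; early on, the fingertips pressed on the tray's tongue with a wrist force of about 41 N because I went 2 cm too deep, which I corrected before sliding it.

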